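# Set a worn fit-up slide to its index, backlash taken up

### The job

Set the welding fit-up slide to its index. Its drive has lost motion, so first wind the carriage back past the index until you feel it firmly on its end stop, without ramming it, then wind it forward by the crank handle until its pointer is in line with the index finger, finishing on a forward turn so that the lost motion stays taken up. Let go of the handle without knocking it back, and leave the other things on the bench alone.

Things in the scene. Friction and masses are not known exactly. Their poses are not given: they have to be found in the camera images.
- slide: Bolted-down fit-up slide on the bench, 420 mm long and 200 mm wide at its foot plate. Origin on the bench surface under the middle of the bed; its y axis is the travel direction, from the handwheel (at the -y end) towards the far bearing; z is up. Its turn about the vertical varies.
- wheel_axis (a point): Fixed point on the upright axis of the handwheel, 170 mm from the slide's origin in its -y direction, 110 mm above the bench. The steel wheel is 120 mm across; its top face lies 86 mm above the bench. Seen from above, counter-clockwise drives the carriage away from the wheel, clockwise brings it back to the end stop: 3.2 mm of travel per radian, 20 mm a turn.
- handle_mid (a point): Centre (half-way up) of the upright black crank handle on the wheel: a freely spinning cylinder 16 mm in diameter and 50 mm tall (88 to 138 mm above the bench), 45 mm off the wheel's axis. Nothing stands above 105 mm near the wheel's circle. Grip it from above and carry it round. Turning takes 4 to 8 N at the handle, about 1 N within the lost motion.
- shaft (a joint): Twist of the drive shaft under load in rad, 25 N m per rad: it shows the torque on the handwheel. About -0.013 while winding back freely (clockwise), about +0.013 winding forward. When the carriage (steel saddle, 100 mm long) meets its rubber-faced end stops beside the gearbox it falls steeply: -0.027 is firm contact (15 N at the handle), -0.06 (33 N) is ramming.
- wheel (a joint): Lost motion (worn drive) between the handwheel and its screw, in rad: +0.35 when the wheel bears on the screw in the counter-clockwise (driving away) sense, -0.35 when it bears in the clockwise sense, free in between. So after a reversal the wheel turns 0.7 rad before the carriage follows.
- pointer (a point): Tip of the flat pointed steel tongue that sticks out sideways from the carriage (towards the slide's +x), 58 mm above the bench. It moves with the carriage, which stays where it is left. It is on the red-brown plate bolted to the saddle, anywhere within its slots: with the carriage on the end stop it lies 26 to 34 mm from the slide's origin in its -y direction, differently each time, so the stop must be found by feel.
- index_tip (a point): Tip of the fixed pointed steel index finger on a small post (58 mm tall) on the foot plate, facing the pointer; 2.5 mm gap between the tips (along the slide's x) when they are in line. Axes as the slide's. It stands 8 to 34 mm of forward travel from where the pointer is at the end stop.
- clamp: Loose steel screw clamp, 120 mm, lying on the bench; bystander, origin at its underside.
- pipe: Loose short piece of pipe, 60 mm across, 70 mm tall; bystander, origin at its underside.
- offcut: Loose plate offcut 60 x 110 x 10 mm; bystander, origin at its underside.
- offcut2: Loose plate offcut 70 x 50 x 12 mm; bystander, origin at its underside.
- chipper: Loose hammer lying on the bench; bystander, origin at its underside.
- wbrush: Loose brush lying on the bench; bystander, origin at its underside.
- angle: Loose piece of angle iron 120 mm long; bystander, origin at its underside.
- tin: Loose steel cup 80 mm tall; bystander, origin at its underside.

How it is judged:
By the outcome, as a careful person would: the job done as asked, in the order asked, and still so for the second after the job is handed in, with the robot touching nothing.
It also fails if it takes over 72 s, if anything falls off the work surface, if the arm or the gripper's body presses on something with over 40 N, if the wrist force passes 120 N, or if a joint passes its speed limit or range.

### The arm

A 6-joint arm with a two-finger parallel gripper is mounted at the origin on the work surface. World frame = base frame: x ahead of the robot, y to its left, z up, the work surface at z = 0. Lengths are in mm, angles in rad, forces in N, time in s.
With the tool pointing down it reaches from about 275 to 825 mm from the base axis. Payload 4.9 kg.
Tool frame: the origin (TCP) lies at the very end of the fingers, on their centre line; the grasp point (between the pads) lies 19 mm behind it; z points along the fingers, y is the line along which they close (so a half turn about z gives the same grasp; the last joint's range is limited). The gripper opens to 85 mm and grips with 20 to 120 N. Pads are 22 mm wide; open, the fingers measure 114 mm over their backs; the gripper's body (76 mm by 85 mm) begins 54 mm behind the grasp point. The pads swing forward as they close: fully open they stand 13 mm farther back than shut.
Start: joints at [1.147, 0.326, -0.193, 1.052, 0, 1.437], TCP at [157.162, 527.085, 231.281] pointing down, gripper open.
Joint ranges: [-2.65, 2.65], [-0.97, 1.79], [-1.3, 1.35], [-1.93, 2.1], [-1.47, 1.37], [-3.14, 3.14]. Speed limits (rad/s): [2.57, 2.57, 3.14, 3.14, 3.14, 3.14].

### API

Orientations are given as [roll, pitch, yaw] about the fixed x, y, z axes, in that order (R = Rz(yaw) Ry(pitch) Rx(roll)).
In Python, from bench import bot, solve_ik, imaging gives the robot as it stands. Calls block until the motion is done:
- bot.move_ptp(position, orientation): joint-space move of the TCP to a pose.
- bot.movel(position, rot=None, max_speed=150, threshold=None): straight line of the TCP; rot=None keeps the orientation; max_speed is the mean speed in mm/s. With threshold (N) it stops when the force on the tool has changed by that much, and returns True; else False.
- bot.move_j(angles): joint-space move.
- bot.grip(opening, effort=None): opening from 0.0 (shut) to 1.0 (fully open); effort is the grip in N (None keeps the last); returns when the fingers have stopped.
- bot.dwell(seconds).
- solve_ik(position, orientation): joint angles nearest the present ones, or None.
- bot.get_state(): the state.
- imaging.capture(name): name is "scene" or "top"; returns the picture (420x560x3 uint8, blue, green, red); there is no depth.
- imaging.camera_model(name): a dict with "K" (3x3 intrinsics, pixels), "position" and "rotation" of the camera in the world. Camera axes: x right, y up, looking along -z (the intrinsics and any distortion apply to the point x, -y, -z); pixel columns grow to the right and rows downward; lengths in mm; the calibration is good to about 2 mm. A picture is of the moment at which its call begins. camera_model takes no time and is no camera call.
A pose or a line that the arm cannot do raises bot.IKError and nothing moves.
- bot.sign_off(): hands the job in; it is judged then, once.
The state is a dict: "t": time; "qpos": joint angles; "joint_velocities": joint speeds; "effort": joint torques, N m; "tcp_pos": TCP position; "orientation": TCP orientation; "contact_force": force on the tool from outside, world axes, zero at the start; "wrist_torque": the same for the moment, N m; "opening": opening from 0.0 (shut) to 1.0 (fully open); "gripper_force": force on a finger pad.
Only numpy, scipy, OpenCV 4.12 (cv2) and the standard library are available. Lean on these libraries where they do the work, as an engineer would, in place of code of your own. Each camera call takes 0.05 s, during which the arm holds its last target. There are 200 camera calls.

## Working session

There is one attempt and no reset: what is moved stays moved. The work goes in short steps, each a Python script; the robot and the scene stay as the last script left them, time stands still between calls to the robot, and variables do not carry over. Pictures are saved under pics/ and viewed, at most 10 in all, crops included, and the job is handed in when it is done.

```bash
ls; mkdir -p pics
python3 - <<'E'
from bench import bot, imaging
import cv2
for n in("scene","top"):
    cv2.imwrite(f"pics/{n}0.png",imaging.capture(n)); m=imaging.camera_model(n); print(n,m)
s=bot.get_state(); print(s)
E
```

```text
pics
scene {'K': array([[495.17393744,   0.        , 285.31280594],
       [  0.        , 495.17393744, 210.33356149],
       [  0.        ,   0.        ,   1.        ]]), 'position': array([1724.40531934,  264.5769597 ,  983.50488301]), 'rotation': array([ 0.95929824, -0.00311968,  1.76244982])}
top {'K': array([[468.79281741,   0.        , 276.67102579],
       [  0.        , 468.79281741, 214.86856526],
       [  0.        ,   0.        ,   1.        ]]), 'position': array([ 360.67906426,   16.13017603, 1568.01821176]), 'rotation': array([ 9.74832515e-02, -3.31437858e-04, -1.58277689e+00])}
{'t': 0.1, 'qpos': array([ 1.14678871e+00,  3.26906250e-01, -1.93462824e-01,  1.05196845e+00,
       -8.36365616e-06,  1.43656890e+00]), 'joint_velocities': array([ 8.71579584e-04, -3.58120302e-03,  8.87746662e-04, -2.37135055e-03,
       -7.66503441e-05, -6.59643496e-04]), 'effort': array([ 1.38487900e-03, -4.44238329e+01,  2.63038391e+01,  7.88847014e-03,
       -1.35314613e-04, -8.91974974e-07]), 'tcp_pos': array([156.95667583, 526.60803843, 230.56824083]), 'orientation': array([-3.14006420e+00, -1.97961531e-04,  2.85181232e+00]), 'contact_force': array([ 0.12897082,  0.17273484, -0.33944609]), 'wrist_torque': array([-0.02829428,  0.04242817, -0.05049093]), 'gripper_force': 0.0, 'opening': 0.996181961040475}
```

View both.

View pics/scene0.png

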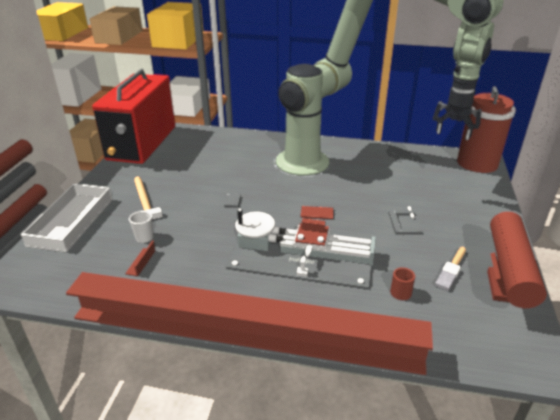

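View pics/top0.png

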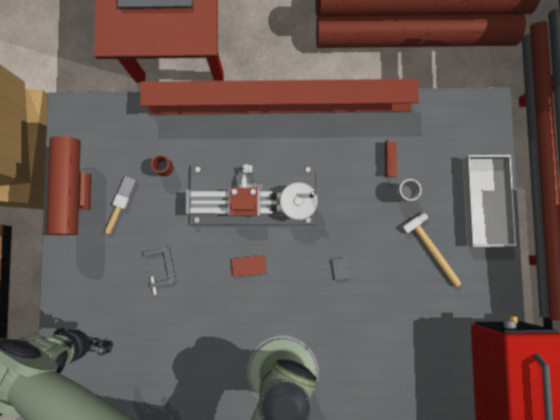

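```bash
cat > h.py <<'E'
import numpy as np, cv2
from scipy.spatial.transform import Rotation as Ro
from bench import bot, imaging, solve_ik
def ray(n,px):
    m=imaging.camera_model(n);R=Ro.from_euler('xyz',m["rotation"]).as_matrix()
    d=np.linalg.inv(m["K"])@[px[0],px[1],1]; return m["position"],R@(d*[1,-1,-1])
def proj(n,p):
    m=imaging.camera_model(n);R=Ro.from_euler('xyz',m["rotation"]).as_matrix()
    c=R.T@(np.asarray(p)-m["position"]);u=m["K"]@(c*[1,-1,-1]);return u[:2]/u[2]
def atz(n,px,z):
    o,d=ray(n,px);return o+d*(z-o[2])/d[2]
def tri(a,b):
    o1,d1=ray("top",a);o2,d2=ray("scene",b)
    A=np.stack([d1,-d2],1);s=np.linalg.lstsq(A,o2-o1,rcond=None)[0]
    p,q=o1+d1*s[0],o2+d2*s[1];return (p+q)/2,np.linalg.norm(p-q)
def crop(n,x,y,w,h,k,f):
    im=cv2.imread(n)if isinstance(n,str)else n
    cv2.imwrite(f,cv2.resize(im[y:y+h,x:x+w],None,fx=k,fy=k,interpolation=cv2.INTER_CUBIC))
E
python3 - <<'E'
from h import *
crop("pics/top0.png",180,155,150,80,5,"pics/topc.png")
crop("pics/scene0.png",220,195,160,100,5,"pics/scenec.png")
print(proj("top",[0,0,0]),proj("scene",[0,0,0]))
print(tri((298,201),(255,223)),tri((314,194),(239,210)))
E
```

```text
[282.79572126 372.01286597] [301.63585642 161.78156265]
(array([549.36011665, -54.68804826,  84.59876645]), np.float64(0.10073748799365533)) (array([ 563.49379523, -100.24500983,  136.63825041]), np.float64(3.20548857467385))
```

View pics/topc.png

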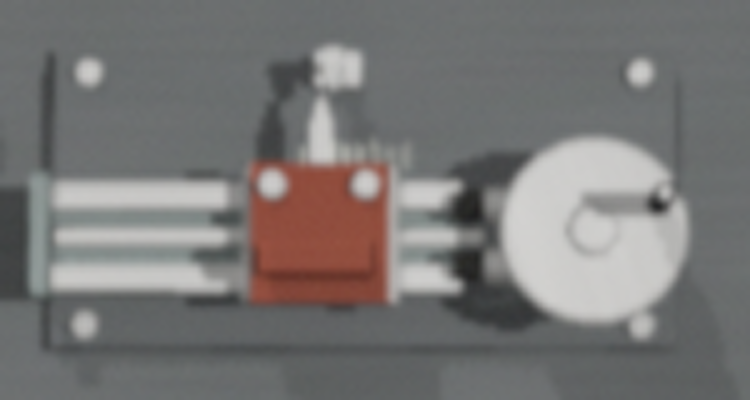

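View pics/scenec.png

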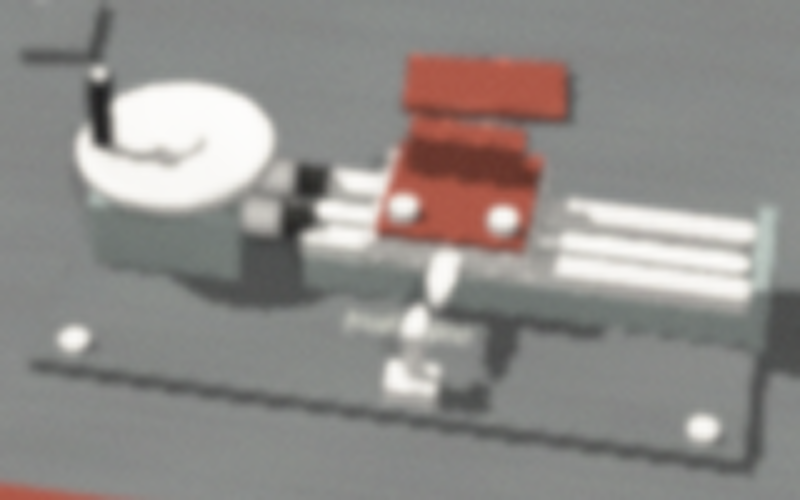

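The pictures show the wheel at top px (299,201), with the handle cap at top (312.5,193.2) and scene (239.3,209.3). The pointer and finger are nearly in line, around top px (244,175). The slide's y axis points left in the top view.

Run:
```python
from h import *
T=lambda u,v:((u+.5)/5-.5+180,(v+.5)/5-.5+155)
S=lambda u,v:((u+.5)/5-.5+220,(v+.5)/5-.5+195)
b=[atz("top",T(*p),10)[:2] for p in((89,72),(640,72),(85,325),(642,325))]
print(np.round(b,1)); d=b[0]-b[1]+b[2]-b[3]; yw=np.arctan2(-d[0],d[1]);print("yaw",yw,"origin",np.mean(b,0))
print("wheel",tri(T(595,230),S(176,145)), atz("top",T(595,230),86))
print("cap",tri(T(662,195),S(98,73)),atz("top",T(662,195),138),atz("scene",S(98,73),138))
print("base",atz("scene",S(103,142),88))
for n,p,f in(("ptr",(320,98),T),("idx",(322,85),T)): print(n,atz("top",f(*p),58))
for n,p,f in(("ptr",(436,302),S),("idx",(418,303),S)): print(n,atz("scene",f(*p),58))
```

```text
[[671.6 279.2]
 [667.2 -92.3]
 [500.4 281.1]
 [495.9 -90.5]]
yaw -0.011933311155005283 origin [583.75576805  94.33669526]
wheel (array([550.63263464, -55.89300533,  83.12513458]), np.float64(1.5372113789292992)) [550.43209994 -56.50444905  86.        ]
cap (array([564.84374826, -96.33798016, 140.76827388]), np.float64(2.0199313013245024)) [564.99740897 -95.56745997 138.        ] [561.11170582 -98.55186194 138.        ]
base [562.55917317 -97.61650558  88.        ]
ptr [642.98999943 120.20077674  58.        ]
idx [651.57922243 118.85055024  58.        ]
ptr [636.32341808 119.54274153  58.        ]
idx [639.2187734  109.49551424  58.        ]
```

```bash
cat >> h.py <<'E'
C=np.array([550.6,-56.3]); RAD=45.; Z=108.; OR=[np.pi,0,np.pi/2]
def pt(th,z=Z,c=C): return [c[0]+RAD*np.cos(th),c[1]+RAD*np.sin(th),z]
def ft(th,c=None):  # (tangential ccw, radial) force on tool
    f=bot.get_state()["contact_force"]; return f[0]*-np.sin(th)+f[1]*np.cos(th), f[0]*np.cos(th)+f[1]*np.sin(th)
E
python3 - <<'E'
from h import *
th=np.arctan2(-97.2+56.3,563.5-550.6); print(th)
bot.move_ptp(pt(th,190),OR); print(bot.get_state()["t"],bot.get_state()["tcp_pos"])
print(bot.movel(pt(th),max_speed=100,threshold=8)); s=bot.get_state(); print(s["t"],s["tcp_pos"],s["contact_force"])
cv2.imwrite("pics/a.png",imaging.capture("scene")); im=imaging.capture("top")
a=cv2.imread("pics/a.png")[170:290,200:380]; b=im[150:250,190:370]
cv2.imwrite("pics/ab.png",cv2.resize(np.vstack([a,b]),None,fx=2.7,fy=2.7,interpolation=cv2.INTER_CUBIC))
E
```

```text
-1.2652685378800088
2.7417 [564.25877403 -98.34409966 190.09166138]
False
3.7083 [564.65421776 -99.33020106 108.59722154] [-0.38822307  0.23488387 -0.2648102 ]
```

View pics/ab.png

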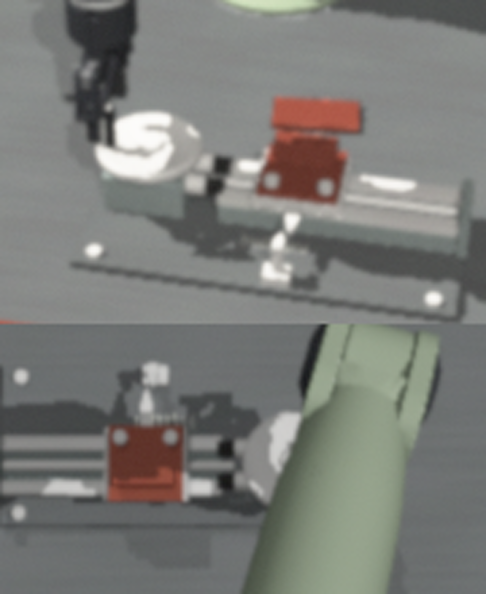

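The gripper straddles the handle, and the pointer and finger stay visible in both views while the arm holds it. Next I'll grip and wind back a little while logging force.

Run:
```python
from h import *
th=-1.2652685
bot.grip(0.0,50); s=bot.get_state(); print(s["t"],s["opening"],s["gripper_force"],s["contact_force"])
for i in range(5):
    th-=.25; bot.movel(pt(th),max_speed=70); s=bot.get_state(); print(round(th,3),round(s["t"],2),np.round(ft(th),1),np.round(s["tcp_pos"]-pt(th),1),s["contact_force"][2].round(1))
```

```text
4.45 0.16788521555970473 48.656947016716 [ 0.457471   -0.75478999  2.18153292]
-1.515 4.76 [-1.1  1.8] [-0.7 -0.4  0.2] 1.6
-1.765 5.07 [-0.4  3.3] [-0.6 -0.3  0.2] 2.9
-2.015 5.38 [4.1 3. ] [ 1.3 -0.8  0.4] 0.7
-2.265 5.68 [4.5 3.7] [ 0.9 -1.1  0.4] 1.4
-2.515 5.99 [5.1 4. ] [ 0.3 -1.1  0.3] 3.2
```

```bash
cat > back.py <<'E'
from h import *
th=-2.515; log=[]; n=0
while th>-10.6:
    th-=.3; hit=bot.movel(pt(th),max_speed=70,threshold=9); f=ft(th); log.append((th,*f))
    if hit or f[0]>11: print("hit",hit,f); break
    n+=1
    if n%3==0:
        for c in("top","scene"): cv2.imwrite(f"pics/b_{c}_{-th:.3f}.png",imaging.capture(c))
s=bot.get_state(); print(th,s["t"],s["tcp_pos"]-pt(th)); print(np.round(log,1).tolist())
E
python3 back.py
```

```text
hit True (np.float64(-0.10704224435022565), np.float64(-0.3838415564737809))
-4.614999999999999 8.45 [-8.21672912 -1.28244441 -0.162135  ]
[[-2.8, 3.9, 3.4], [-3.1, 5.1, 2.7], [-3.4, 5.1, 1.3], [-3.7, 4.6, 0.5], [-4.0, 3.7, -0.6], [-4.3, 3.8, -0.9], [-4.6, -0.1, -0.4]]
```

Run:
```python
from h import *
s=bot.get_state(); print(s["opening"],s["gripper_force"],s["contact_force"],s["tcp_pos"])
p=s["tcp_pos"]; th=np.arctan2(*(p[:2]-C)[::-1])-2*np.pi; print(th)
if th<-5: th+=2*np.pi
for i in range(5):
    th-=.1; bot.movel(pt(th),max_speed=40); s=bot.get_state(); print(round(th,3),round(s["t"],2),np.round(ft(th),1),np.round(s["tcp_pos"]-pt(th),1),s["contact_force"].round(1),s["gripper_force"])
```

```text
0.16775711852669117 49.92312490940094 [ 0.14385789 -0.37161444  6.66805921] [538.0076912 -12.7956796 107.837865 ]
-4.430639321402733
-4.531 8.76 [ 4.7 -1.5] [-1.5  0.2 -0.3] [-4.3 -2.4  6.9] 49.89746332168579
-4.631 9.02 [ 5.5 -2.2] [-2.   0.2 -0.4] [-5.3 -2.6  7.9] 49.995179772377014
-4.731 9.28 [ 5.8 -1.4] [-2.2  0.4 -0.4] [-5.8 -1.3  7.6] 50.11756360530853
-4.831 9.53 [ 4.9 -2.2] [-2.3  0.6 -0.4] [-5.1 -1.6  7.7] 50.123451948165894
-4.931 9.79 [ 5.7 -1.4] [-2.3  0.8 -0.4] [-5.9 -0.1  7.5] 50.11872947216034
```

```bash
cat > back.py <<'E'
from h import *
th=-4.931; log=[]; n=0
while th>-9.8:
    th-=.28; bot.movel(pt(th),max_speed=75); f=ft(th); log.append((th,*f))
    if f[0]>10: print("high",f); break
    n+=1
    if n%3==0:
        for c in("top","scene"): cv2.imwrite(f"pics/b_{c}_{-th:.3f}.png",imaging.capture(c))
print(np.round(log,1).tolist()); log=[]
while th>-14.5:
    th-=.06 if not log or log[-1][1]<9 else .02
    bot.movel(pt(th),max_speed=25); f=ft(th); log.append((th,*f))
    if f[0]>18: print("stop"); break
s=bot.get_state(); print(th,s["t"],s["tcp_pos"]-pt(th),s["contact_force"]); print(np.round(log[-22:],2).tolist())
for c in("top","scene"):
  for k in range(3): cv2.imwrite(f"pics/stop_{c}_{k}.png",imaging.capture(c))
E
python3 back.py
```

```text
[[-5.2, 3.3, -1.5], [-5.5, 3.7, -1.7], [-5.8, 4.1, -0.8], [-6.1, 3.3, -1.5], [-6.3, 5.0, -0.5], [-6.6, 5.2, -0.9], [-6.9, 4.8, 0.5], [-7.2, 4.6, -0.0], [-7.5, 4.4, -0.8], [-7.7, 4.5, 0.3], [-8.0, 3.7, 0.2], [-8.3, 3.1, 0.6], [-8.6, 4.3, 1.4], [-8.9, 4.7, 1.9], [-9.1, 4.6, 0.5], [-9.4, 3.2, -0.1], [-9.7, 5.0, -0.9], [-10.0, 4.2, -1.8]]
stop
-13.191000000000022 30.775 [3.47502259 6.28244768 0.27232588] [12.30095769 13.45529475  0.62098918]
[[-12.13, 6.48, 0.54], [-12.19, 6.27, 1.2], [-12.25, 6.72, 2.12], [-12.31, 6.6, 1.79], [-12.37, 6.87, 1.32], [-12.43, 6.31, 2.29], [-12.49, 6.71, 2.09], [-12.55, 6.35, 2.56], [-12.61, 6.66, 2.13], [-12.67, 5.62, 2.15], [-12.73, 5.59, 2.14], [-12.79, 6.59, 2.33], [-12.85, 6.01, 2.01], [-12.91, 5.98, 2.3], [-12.97, 5.75, 3.67], [-13.03, 7.12, 2.91], [-13.09, 10.62, 2.38], [-13.11, 11.84, 2.63], [-13.13, 13.31, 2.62], [-13.15, 15.58, 3.05], [-13.17, 16.65, 1.88], [-13.19, 18.11, 2.11]]
```

```bash
python3 - <<'E'
from h import *
r=lambda n,y,h,x,w:cv2.resize(np.mean([cv2.imread(f"pics/stop_{n}_{k}.png")for k in range(3)],0).astype(np.uint8)[y:y+h,x:x+w],(480,320),interpolation=cv2.INTER_NEAREST)
T=np.vstack([r("top",160,40,225,60),r("scene",240,40,270,60)]);
cv2.imwrite("pics/st.png",cv2.resize(T,(450,600),interpolation=cv2.INTER_NEAREST))
E
ls pics
```

```text
a.png
ab.png
b_scene_3.415.png
b_scene_4.315.png
b_scene_5.771.png
b_scene_6.611.png
b_scene_7.451.png
b_scene_8.291.png
b_scene_9.131.png
b_scene_9.971.png
b_top_3.415.png
b_top_4.315.png
b_top_5.771.png
b_top_6.611.png
b_top_7.451.png
b_top_8.291.png
b_top_9.131.png
b_top_9.971.png
scene0.png
scenec.png
st.png
stop_scene_0.png
stop_scene_1.png
stop_scene_2.png
stop_top_0.png
stop_top_1.png
stop_top_2.png
top0.png
topc.png
```

View pics/st.png

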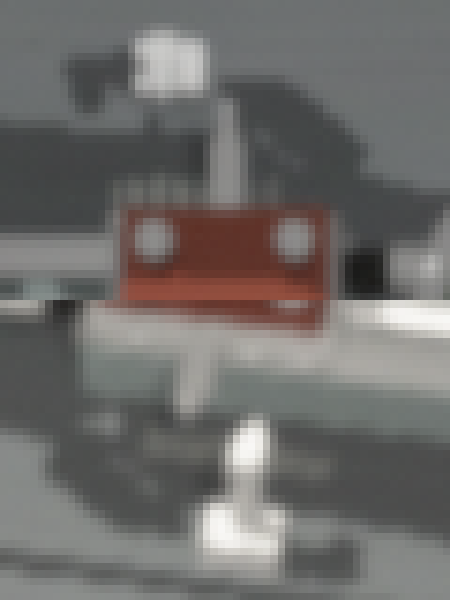

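The top view shows the pointer's tongue at column 255.4, tip row 173, and the index post block at column 247.7. In the scene view the pointer tip is at about (295.2,255.3) and the finger tip at about (303.8,255.3). At the stop the pointer is well behind the index.

Run:
```python
from h import *
u=np.array([.0119,1])
O=C+170*u
f=lambda p:(round(float((p[:2]-O)@u),1),round(float((p[:2]-O)@[u[1],-u[0]]),1))
P=lambda x,y,n:((x/7.5-.5+225,y/7.5-.5+160) if n=="top" else (x/7.5-.5+270,(y-300)/7.5-.5+240))
print("ptr",f(atz("scene",P(188,415,"scene"),58)),f(atz("top",P(228,98,"top"),58)))
print("idx",f(atz("scene",P(256,415,"scene"),58)),"base",f(atz("top",P(171,65,"top"),14)),f(atz("scene",P(241,530,"scene"),14)))
s=bot.get_state(); p=s["tcp_pos"]; print(np.arctan2(*(p[:2]-C)[::-1])-4*np.pi)
# column profiles in scene, luminance, stop
im=np.mean([cv2.imread(f"pics/stop_scene_{k}.png")for k in range(3)],0).mean(2)
print(im[248:266,288:312].astype(int))
```

```text
ptr (-27.8, 90.2) (-29.3, 95.7)
idx (-2.2, 84.8) base (-1.6, 119.0) (-4.0, 102.3)
-13.030639078974655
[[123 124 125 124 123 132 146 157 159 156 146 136 140 144 148 153 150 149
  152 156 162 166 170 166]
 [119 120 119 114 113 129 149 158 159 154 141 129 126 127 128 131 132 136
  140 145 147 148 151 149]
 [119 119 115 108 110 130 151 159 160 152 137 123 118 118 118 119 120 124
  126 128 127 128 130 132]
 [115 113 109 103 107 131 154 160 158 150 135 121 116 117 115 117 117 118
  118 117 116 117 119 121]
 [107 104  99  97 107 135 160 163 153 144 130 120 116 116 115 115 115 115
  116 115 115 116 115 115]
 [ 91  92  88  88 100 133 162 162 146 130 120 117 115 114 114 114 115 115
  115 116 115 115 115 115]
 [ 82  79  77  74  86 116 144 145 126 111 105 107 108 106 109 114 117 115
  113 114 114 113 113 113]
 [ 79  78  75  69  74  96 118 117 101  91  89  91  93  98 115 137 141 122
  107 105 104 103 103 107]
 [ 80  84  83  76  76  85  96  95  85  80  81  82  89 114 156 190 188 145
  101  90  88  87  90  94]
 [ 82  90  95  88  86  87  88  87  84  83  85  88 109 157 210 232 225 170
  109  83  79  78  80  81]
 [ 86  95 102 100  97  96  93  93  92  92  95 101 140 202 237 245 235 186
  119  88  80  79  79  78]
 [ 87  97 103 103 100 101  99 101 101 100  99 112 168 227 245 246 236 187
  125  96  89  84  83  80]
 [ 86  92  96  97  94  96  98 101 100  96  95 119 182 232 244 243 228 177
  125 103  99  95  92  89]
 [ 86  87  85  85  84  87  90  91  90  85  86 117 177 224 234 231 210 159
  122 106 104 102  99  99]
 [ 87  83  81  79  77  79  80  80  78  75  77 107 155 191 203 201 178 139
  112 102 100  97  98 102]
 [ 88  89  85  80  78  77  77  75  69  67  70  94 134 162 174 171 152 119
   98  89  88  89  92  97]
 [ 89  97  93  83  79  78  78  75  70  65  69  88 125 156 167 163 142 107
   86  80  80  81  83  84]
 [ 87  93  95  86  81  78  79  76  74  75  84 101 134 163 169 162 140 106
   84  79  79  78  78  79]]
```

```bash
cat > fwd.py <<'E'
from h import *
import sys
def ang():
    s=bot.get_state(); p=s["tcp_pos"]; return np.arctan2(*(p[:2]-C)[::-1])
th=-13.0306; log=[]
shots=[-7.5,-6.5,-5.35]
for tgt in shots:
    n=int(np.ceil((tgt-th)/.28)); 
    for t in np.linspace(th,tgt,n+1)[1:]: bot.movel(pt(t),max_speed=75); log.append(ft(t)[0])
    th=tgt; a=ang(); a+=2*np.pi*np.round((th-a)/2/np.pi)
    for c in("top","scene"):
        im=np.mean([imaging.capture(c) for k in range(3)],0).astype(np.uint8); cv2.imwrite(f"pics/f_{c}_{tgt}.png",im)
    print(tgt,"act",a,"travel",3.183*(a+12.27),bot.get_state()["t"])
print(np.round(log,1))
from h import *
a=[cv2.imread(f"pics/f_scene_{t}.png")[238:270,280:320] for t in shots[1:]]
b=[cv2.imread(f"pics/f_top_{t}.png")[160:192,230:270] for t in shots[1:]]
cv2.imwrite("pics/fw.png",cv2.resize(np.vstack([np.hstack(a),np.hstack(b)]),None,fx=9,fy=9,interpolation=cv2.INTER_NEAREST))
print(cv2.imread(f"pics/f_scene_{shots[-1]}.png").mean(2)[246:266,290:314].astype(int))
E
python3 fwd.py
```

```text
-7.5 act -7.564698822379045 travel 14.976973648367498 37.8
-6.5 act -6.545997520489305 travel 18.219499892282542 39.3
-5.35 act -5.35939270972292 travel 21.99646300495194 41.0583
[ 1.3  0.7 -2.2 -4.2 -3.9 -4.7 -3.8 -3.8 -4.8 -4.7 -5.5 -5.2 -4.  -3.7
 -4.3 -4.2 -4.  -3.4 -3.6 -3.9 -4.4 -4.7 -4.3 -4.3 -5.3 -4.1 -5.1 -4.9
 -4.8]
[[146 148 149 154 160 164 158 154 155 156 156 156 156 158 160 159 159 159
  163 167 168 166 168 168]
 [135 138 138 140 143 144 141 139 141 142 143 147 153 158 158 157 154 154
  161 168 171 168 166 166]
 [125 126 125 124 126 127 127 128 129 126 129 139 152 158 159 155 149 150
  157 164 167 164 158 159]
 [120 119 117 118 117 118 120 119 115 111 117 136 152 158 158 151 142 142
  145 148 150 148 144 146]
 [118 117 116 116 117 115 116 113 106 102 116 140 160 168 166 151 135 126
  126 126 129 131 132 135]
 [115 115 116 116 115 115 114 110 101 101 119 151 181 197 188 159 130 119
  116 117 117 120 121 125]
 [111 114 114 117 115 113 112 106  99 100 125 170 212 224 207 163 129 116
  114 114 115 115 116 116]
 [ 99 103 108 109 107 106 104 100  95  99 131 183 221 221 190 147
[... 548 characters left out ...]
72 170 169 155 138 118 100  94 108 166 226 244 246 234 187 126  95
   88  83  83  80  78  78]
 [161 160 159 162 154 137 118  98  93 118 181 231 244 243 228 181 130 106
   98  93  92  88  86  87]
 [146 142 142 141 135 116 101  88  86 117 176 222 233 230 213 171 139 117
  104 100  99  98  96  95]
 [136 135 134 132 125 107  89  77  77 106 154 190 202 200 182 155 139 117
  102  98  98 101 100  96]
 [135 134 133 132 128 115  96  79  74  94 132 162 173 171 154 129 114 102
   96  93  91  95  94  90]
 [135 135 136 134 133 126 112  95  87  94 125 155 165 161 141 110  91  90
   91  87  83  84  84  80]
 [136 136 137 135 134 131 125 119 115 116 136 162 169 162 140 105  85  82
   83  80  78  78  77  77]]
```

View pics/fw.png

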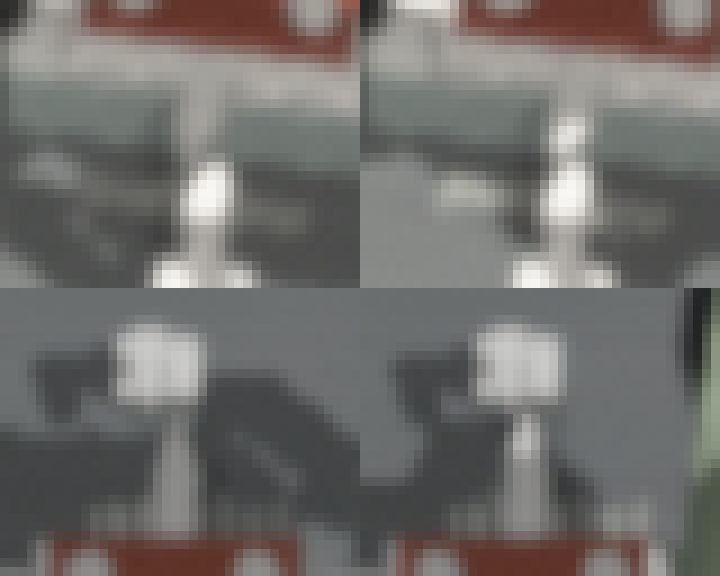

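Scene view: the pointer tip is at about (302.3,254), just left of the finger tip at (303.2,256), so roughly 3 mm remain. I'll fit both axes numerically at each shot, then step closer.

```bash
cat > fit.py <<'E'
from h import *
def cen(row,c0,w=4.5):
    x=np.arange(len(row)); c=c0
    for _ in range(8):
        xs=np.linspace(c-w,c+w,91); v=np.interp(xs,x,row); bg=np.interp(xs,[xs[0],xs[-1]],[v[:8].mean(),v[-8:].mean()])
        q=np.clip(v-bg,0,None); c=(xs*q).sum()/q.sum()
    # half-max edge midpoint
    k=q.argmax(); h=q[k]/2; L=xs[:k][q[:k]<h]; R=xs[k:][q[k:]<h]
    return c,(L[-1]+R[0])/2 if len(L) and len(R) else np.nan
def ana(f,pc):
    g=cv2.imread(f).mean(2); print(f)
    for nm,rows,c in(("ptr",range(249,256),pc),("fin",range(255,262),303.2)):
        print(nm,[(r,)+tuple(np.round(cen(g[r],c),2)) for r in rows])
if __name__=="__main__":
    import sys
    ana("pics/stop_scene_0.png",294.6)
    for t,p in((-7.5,300.),(-6.5,301.3),(-5.35,302.5)): ana(f"pics/f_scene_{t}.png",p)
    u=np.array([.0119,1,0]);v=np.array([1,-.0119,0]); P=np.array([*C,58])+170*u+92*v
    a=proj("scene",P-4*u); print("px/mm y",(proj("scene",P+4*u)-a)/8,"x",(proj("scene",P-4*u+10*v)-a)/10,a)
    t=proj("top",P-4*u); print("top px/mm",(proj("top",P+4*u)-t)/8,t)
E
python3 fit.py
```

```text
pics/stop_scene_0.png
ptr [(249, np.float64(295.67), np.float64(295.62)), (250, np.float64(295.55), np.float64(295.5)), (251, np.float64(295.41), np.float64(295.36)), (252, np.float64(295.06), np.float64(295.01)), (253, np.float64(294.81), np.float64(294.66)), (254, np.float64(294.71), np.float64(294.56)), (255, np.float64(294.59), np.float64(294.44))]
fin [(255, np.float64(303.66), np.float64(303.56)), (256, np.float64(303.33), np.float64(303.33)), (257, np.float64(303.11), np.float64(303.16)), (258, np.float64(302.9), np.float64(302.9)), (259, np.float64(302.67), np.float64(302.67)), (260, np.float64(302.45), np.float64(302.45)), (261, np.float64(302.24), np.float64(302.24))]
pics/f_scene_-7.5.png
ptr [(249, np.float64(300.65), np.float64(300.65)), (250, np.float64(300.58), np.float64(300.58)), (251, np.float64(300.41), np.float64(300.41)), (252, np.float64(300.22), np.float64(300.22)), (253, np.float64(300.01), np.float64(299.96)), (254, np.float64(299.87), np.float64(299.77)), (255, np.float64(300.68), np.float64(299.79))]
fin [(255, np.float64(301.26), np.float64(301.33)), (256,
[... 1111 characters left out ...]
, np.float64(303.02)), (252, np.float64(302.88), np.float64(302.83)), (253, np.float64(302.58), np.float64(302.53)), (254, np.float64(302.38), np.float64(302.28)), (255, np.float64(302.63), np.float64(302.58))]
fin [(255, np.float64(302.63), np.float64(302.58)), (256, np.float64(303.0), np.float64(303.0)), (257, np.float64(303.0), np.float64(303.0)), (258, np.float64(302.87), np.float64(302.87)), (259, np.float64(302.67), np.float64(302.67)), (260, np.float64(302.45), np.float64(302.45)), (261, np.float64(302.29), np.float64(302.24))]
px/mm y [0.34295078 0.04657285] x [-0.06091865  0.22256872] [302.59352911 256.34586441]
top px/mm [-3.06361417e-01  5.76062619e-06] [247.14973978 173.67900283]
```

Run:
```python
from fit import *
for f,p in(("b_scene_5.771",303),("b_scene_4.315",304.5),("b_scene_3.415",305.5),("scene0",307)): ana(f"pics/{f}.png",p)
def tt(f,c):
    g=cv2.imread(f).mean(2); print(f,[(r,*np.round(cen(g[r],c,4),2)) for r in range(173,181)])
for f,c in(("stop_top_0",255),("f_top_-7.5",250),("f_top_-6.5",249),("f_top_-5.35",248),("b_top_4.315",246),("top0",243.5)): tt(f"pics/{f}.png",c)
print(cv2.imread("pics/f_top_-5.35.png").mean(2)[162:178,238:258].astype(int))
print(cv2.imread("pics/stop_top_0.png").mean(2)[162:178,238:258].astype(int))
```

```text
pics/b_scene_5.771.png
ptr [(249, np.float64(303.6), np.float64(303.5)), (250, np.float64(303.5), np.float64(303.45)), (251, np.float64(303.33), np.float64(303.23)), (252, np.float64(303.11), np.float64(303.01)), (253, np.float64(302.92), np.float64(302.77)), (254, np.float64(302.86), np.float64(302.71)), (255, np.float64(303.05), np.float64(302.95))]
fin [(255, np.float64(303.05), np.float64(302.95)), (256, np.float64(303.24), np.float64(303.19)), (257, np.float64(303.18), np.float64(303.18)), (258, np.float64(302.96), np.float64(302.96)), (259, np.float64(302.7), np.float64(302.75)), (260, np.float64(302.42), np.float64(302.42)), (261, np.float64(302.22), np.float64(302.22))]
pics/b_scene_4.315.png
ptr [(249, np.float64(305.23), np.float64(305.28)), (250, np.float64(305.07), np.float64(305.07)), (251, np.float64(304.9), np.float64(304.9)), (252, np.float64(304.67), np.float64(304.67)), (253, np.float64(304.45), np.float64(304.4)), (254, np.float64(304.33), np.float64(304.18)), (255, np.float64(304.16), np.float64(304.01))]
fin [(255, np.float64(304.16), np.float64(304.01)), (256, n
[... 6026 characters left out ...]
 109 108
  109 107]
 [ 72  75  73  74 113 161 178 187 193 186 183 191 196 184 145 113  99  93
   94  92]
 [ 76  86  83  81 112 160 173 175 183 176 170 173 180 169 135 109  90  78
   74  76]
 [ 79  97  99  96 103 130 140 142 156 148 136 136 140 135 115 105  96  87
   77  72]
 [ 83 101 107 107 103 103 104 107 120 113 103 102 105 104 105 109 117 114
   92  75]
 [ 93 106 111 110 108 104  97  96 100 100  98  98  97  98 101 113 128 130
  100  75]
 [104 108 110 111 110 107  93  87  95 100 101  98  99 101 102 112 130 131
  102  76]
 [105 107 107 106 107 103  85  77  90  99 101  97  95  96  99 108 128 131
  106  80]
 [ 91  91  91  91  91  87  76  72  81  86  87  83  78  79  85 104 128 133
  113  85]]
```

```bash
cat > fine.py <<'E'
from fit import *
import sys
a0,a1=float(sys.argv[1]),float(sys.argv[2])
n=int(np.ceil((a1-a0)/.2))
for t in np.linspace(a0,a1,n+1)[1:]: bot.movel(pt(t),max_speed=50)
s=bot.get_state(); p=s["tcp_pos"]; a=np.arctan2(*(p[:2]-C)[::-1]); a+=2*np.pi*np.round((a1-a)/2/np.pi)
print("act",a,"travel",3.183*(a+12.27),s["t"],ft(a1))
for c in("top","scene"):
    cv2.imwrite(f"pics/z_{c}.png",np.mean([imaging.capture(c) for k in range(4)],0).astype(np.uint8))
ana("pics/z_scene.png",304.2)
g=cv2.imread("pics/z_top.png").mean(2); print([(r,*np.round(cen(g[r],246.5,4),2)) for r in range(173,182)])
print(g[162:180,238:256].astype(int))
A=cv2.imread("pics/z_scene.png")[240:268,286:320];B=cv2.imread("pics/z_top.png")[160:188,230:264]
cv2.imwrite("pics/z.png",cv2.resize(np.hstack([A,B]),None,fx=11,fy=11,interpolation=cv2.INTER_CUBIC))
E
python3 fine.py -5.35 -3.68
```

```text
act -3.716704404255047 travel 27.225139881256183 43.9083 (np.float64(-4.309244614822532), np.float64(-3.6523699802682428))
pics/z_scene.png
ptr [(249, np.float64(305.06), np.float64(305.06)), (250, np.float64(304.92), np.float64(304.92)), (251, np.float64(304.76), np.float64(304.76)), (252, np.float64(304.54), np.float64(304.54)), (253, np.float64(304.36), np.float64(304.31)), (254, np.float64(304.21), np.float64(304.11)), (255, np.float64(303.96), np.float64(303.86))]
fin [(255, np.float64(303.96), np.float64(303.86)), (256, np.float64(303.58), np.float64(303.58)), (257, np.float64(303.28), np.float64(303.28)), (258, np.float64(302.98), np.float64(302.98)), (259, np.float64(302.74), np.float64(302.74)), (260, np.float64(302.46), np.float64(302.41)), (261, np.float64(302.22), np.float64(302.12))]
[(173, np.float64(246.21), np.float64(246.3)), (174, np.float64(246.39), np.float64(246.39)), (175, np.float64(246.42), np.float64(246.42)), (176, np.float64(246.46), np.float64(246.46)), (177, np.float64(246.47), np.float64(246.47)), (178, np.float64(246.44), np.float64(246.44)), (179, np.f
[... 779 characters left out ...]
196 184 145 117 112 112]
 [ 76  87  84  81 112 161 174 175 184 176 170 174 180 169 135 114 112 112]
 [ 79  97 100  95 102 131 139 142 157 148 136 136 140 134 116 110 112 112]
 [ 82 101 108 106 103 104 104 114 135 124 107 102 104 103 103 109 111 112]
 [ 92 105 110 111 109 105 103 120 149 139 112  99  98  98 102 108 111 111]
 [ 96 108 110 111 111 110 111 137 170 162 128 104  99  99 102 108 110 111]
 [ 89 104 110 111 111 111 119 152 185 182 146 111 100 100 104 109 111 111]
 [ 81 101 109 111 110 111 128 167 194 193 161 121 102 100 103 109 111 111]
 [ 78  99 108 109 110 113 138 181 199 197 171 130 105  99 101 107 109 110]
 [ 78  99 108 110 111 117 147 188 201 198 177 137 108  99 100 103 105 109]]
```

View pics/z.png

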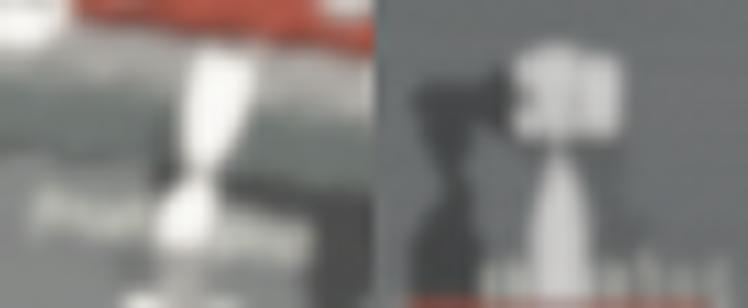

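Left (scene): the tips meet at about px (304.5,256) and look nearly collinear. Right (top): tongue at column 246.42, finger axis at about 246.15. That leaves roughly 0.4 to 0.8 mm, so I'll nudge forward, release and lift.

```bash
python3 fine.py -3.68 -3.52 | grep -v "^ \[\|^\[\["
python3 - <<'E'
from fit import *
bot.grip(1.0); s=bot.get_state(); print(s["t"],s["opening"],s["contact_force"].round(1))
p=s["tcp_pos"]; bot.movel([p[0],p[1],230],max_speed=90); s=bot.get_state(); print(s["t"],s["tcp_pos"],s["contact_force"].round(1))
for c in("top","scene"):
    cv2.imwrite(f"pics/e_{c}.png",np.mean([imaging.capture(c) for k in range(3)],0).astype(np.uint8))
ana("pics/e_scene.png",304.5)
g=cv2.imread("pics/e_top.png").mean(2); print([(r,*np.round(cen(g[r],246.3,4),2)) for r in range(173,182)])
A=cv2.imread("pics/e_scene.png")[195:275,225:325];B=cv2.imread("pics/e_top.png")[150:230,230:330]
cv2.imwrite("pics/e.png",cv2.resize(np.hstack([A,B]),None,fx=4,fy=4,interpolation=cv2.INTER_CUBIC))
E
```

```text
act -3.5637386841457133 travel 27.712029768364193 44.6 (np.float64(-5.233160669932527), np.float64(-3.021936446428131))
pics/z_scene.png
ptr [(249, np.float64(305.22), np.float64(305.22)), (250, np.float64(305.06), np.float64(305.06)), (251, np.float64(304.91), np.float64(304.91)), (252, np.float64(304.67), np.float64(304.67)), (253, np.float64(304.47), np.float64(304.42)), (254, np.float64(304.36), np.float64(304.26)), (255, np.float64(304.15), np.float64(304.0))]
fin [(255, np.float64(304.15), np.float64(304.0)), (256, np.float64(303.7), np.float64(303.7)), (257, np.float64(303.32), np.float64(303.32)), (258, np.float64(303.01), np.float64(303.01)), (259, np.float64(302.74), np.float64(302.74)), (260, np.float64(302.45), np.float64(302.4)), (261, np.float64(302.22), np.float64(302.17))]
[(173, np.float64(246.18), np.float64(246.27)), (174, np.float64(246.32), np.float64(246.32)), (175, np.float64(246.3), np.float64(246.3)), (176, np.float64(246.26), np.float64(246.26)), (177, np.float64(246.25), np.float64(246.25)), (178, np.float64(246.3), np.float64(246.3)), (179, np.float64(246.
[... 625 characters left out ...]
 (256, np.float64(303.7), np.float64(303.65)), (257, np.float64(303.32), np.float64(303.32)), (258, np.float64(303.0), np.float64(303.0)), (259, np.float64(302.74), np.float64(302.74)), (260, np.float64(302.46), np.float64(302.41)), (261, np.float64(302.21), np.float64(302.16))]
[(173, np.float64(246.16), np.float64(246.25)), (174, np.float64(246.33), np.float64(246.29)), (175, np.float64(246.3), np.float64(246.34)), (176, np.float64(246.26), np.float64(246.22)), (177, np.float64(246.25), np.float64(246.25)), (178, np.float64(246.3), np.float64(246.3)), (179, np.float64(246.35), np.float64(246.35)), (180, np.float64(246.37), np.float64(246.37)), (181, np.float64(246.37), np.float64(246.37))]
```

View pics/e.png

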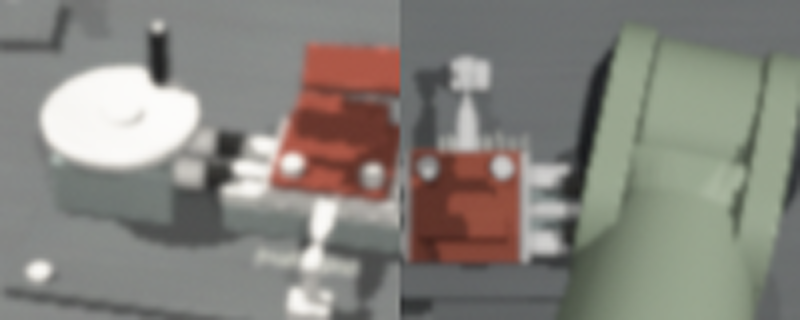

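The handle is free and the carriage hasn't moved. The pointer and finger line up in both views: scene about (304,255), top column 246.3 against 246.2. Handing in.

```bash
python3 -c "
from bench import bot
print(bot.sign_off())"
```

```text
the job is handed in; nothing more can be done
None
```

The slide was wound back to a firm 18 N on its end stop, then wound forward about 27.7 mm until the pointer lined up with the index, to within about 0.5 mm as far as the cameras can tell; the handle was released with no visible carriage movement, and the job was handed in after about 47 s.

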